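Stack square tubes crosswise in a bench clamp and ratchet it tight

TASK

Stack all the cut square tubes from the plywood sheet crosswise on the bed of the bench clamp, two to a layer: the first two lengthwise from jaw to jaw over the chalk lines, the next two crosswise on top with the same spacing, and so on (an odd last one lies alone in either place). When the whole stack stands, squeeze the orange trigger against its grip again and again until the sliding jaw holds the stack firmly, its sprung face pressed well in, and leave it clamped. Move the jaw only with the trigger, and leave the piece of angle iron where it is.

Things in the scene. Friction and masses are not known exactly. Their poses are not given: they have to be found in the camera images.
- bar1_c (a point): Cut square steel tube with dark open ends, 140 x 20 x 20 mm, about 130 g; all tubes are alike and lie flat on the plywood sheet (4 mm thick) at first. 4 to 6 are there in a run, the others absent (None). The point is its centre; x runs along its length, y and z square to its sides.
- bar2_c (a point): Cut square steel tube with dark open ends, 140 x 20 x 20 mm, about 130 g; all tubes are alike and lie flat on the plywood sheet (4 mm thick) at first. 4 to 6 are there in a run, the others absent (None). The point is its centre; x runs along its length, y and z square to its sides.
- bar3_c (a point): Cut square steel tube with dark open ends, 140 x 20 x 20 mm, about 130 g; all tubes are alike and lie flat on the plywood sheet (4 mm thick) at first. 4 to 6 are there in a run, the others absent (None). The point is its centre; x runs along its length, y and z square to its sides.
- bar4_c (a point): Cut square steel tube with dark open ends, 140 x 20 x 20 mm, about 130 g; all tubes are alike and lie flat on the plywood sheet (4 mm thick) at first. 4 to 6 are there in a run, the others absent (None). The point is its centre; x runs along its length, y and z square to its sides.
- bar5_c (a point): Cut square steel tube with dark open ends, 140 x 20 x 20 mm, about 130 g; all tubes are alike and lie flat on the plywood sheet (4 mm thick) at first. 4 to 6 are there in a run, the others absent (None). The point is its centre; x runs along its length, y and z square to its sides.
- bar6_c (a point): Cut square steel tube with dark open ends, 140 x 20 x 20 mm, about 130 g; all tubes are alike and lie flat on the plywood sheet (4 mm thick) at first. 4 to 6 are there in a run, the others absent (None). The point is its centre; x runs along its length, y and z square to its sides.
- bed (a point): Centre of the clamp's flat bed, on its top face, 10 mm above the table. z up; y runs along the clamp, from the ratchet body towards the fixed jaw; x is across. Tube centres: layers 1 and 3 lengthwise (along y), 10 and 50 mm above the bed, at x = +32 and -32 mm, y = 0; layer 2 crosswise (along x), 30 mm up, at y = +32 and -32 mm, x = 0. A centimetre off is still good.
- line_a (a point): Middle of one chalk line on the bed, at x = -32 mm, y = 0 of the bed; the line runs 140 mm along y, under the middle of a lengthwise tube.
- line_b (a point): Middle of the other chalk line, at x = +32 mm, y = 0 of the bed.
- fixed_jaw (a point): Middle of the face of the fixed jaw, an upright steel plate 96 mm wide and 60 mm high above the bed, at y = +74 mm of the bed; a lengthwise tube over a chalk line ends 4 mm short of it, and the clamp pushes the stack home by that much.
- grip_c (a point): Middle of the upper part of the fixed black upright grip that stands on the ratchet body. It is 30 mm wide (x), 12 mm thick (y), its top 30 mm above this point; the top of the ratchet body is 60 mm below this point. Axes as the bed's.
- trigger_c (a point): Middle of the upper part of the orange upright trigger, parallel to the grip on its -y side: 30 mm wide, 12 mm thick, top 30 mm above this point. At rest the two measure 48 mm over their outer faces, squeezed fully 32 mm. Only the trigger moves. Axes as the bed's.
- trigger (a joint): Travel of the trigger towards the grip, 0 to 0.016 m. A spring (4 N at rest, 8 N fully in) returns it when let go. A full squeeze drives the jaw on by some 10 to 17 mm; let the trigger come right back between squeezes. 25 to 40 N of squeeze is plenty; once the stack is tight the trigger stops short of its full travel.
- pad (a joint): How far the sprung face plate of the sliding jaw is pressed in, 0 (free) to 0.012 m; 3 N to start moving it, then 1.5 N per mm. 0.0035 m or more is a firm grip; it ends near 0.005 m, or 0.011 m after a hard squeeze.
- pad_face (a point): Middle of the rubber-faced front of the sliding jaw (96 mm wide, from 4 to 60 mm above the bed).
- jaw: Dark steel block of the sliding jaw with its toothed rod. Its origin is on the table under the bed's centre when the jaw is right back (free pad face at y = -128 mm of the bed) and moves with it along y; it starts 0 to 15 mm on and ends 67 or 73 mm on. A ratchet with 6 mm teeth keeps it from going back. Do not push it by hand.
- angle_offcut: Short piece of angle iron, 90 x 40 x 40 mm. Not part of the job.
There are look-alikes about, which are no part of the job. What is shaped like the part that bears bar4_c but green or purple is not meant.

How it is judged:
By the outcome, as a careful person would: the job done as asked, in the order asked, and still so for the second after the job is handed in, with the robot touching nothing.
Of bar1, bar2, bar3, bar4, bar5, bar6 only 4 to 6 are there at a start; the rules pass over those that are not, and their reading is None.
At some moment in a run one of bar1, bar2, bar3, bar4, bar5, bar6 may be knocked a few centimetres aside while the robot is not near it.
Once in a run the grip may slacken for a moment while it holds something.
It also fails if it takes over 210 s, if anything falls off the work surface, if the arm or the gripper's body presses on something with over 40 N, if the wrist force passes 120 N, or if a joint passes its speed limit or range.

ROBOT

A 6-joint arm with a two-finger parallel gripper is mounted at the origin on the work surface. World frame = base frame: x ahead of the robot, y to its left, z up, the work surface at z = 0. Lengths are in m, angles in rad, forces in N, time in s.
With the tool pointing down it reaches from about 0.4 to 0.825 m from the base axis. Payload 7 kg.
Tool frame: the origin (TCP) lies at the very end of the fingers, on their centre line; the grasp point (between the pads) lies 19 mm behind it; z points along the fingers, y is the line along which they close (so a half turn about z gives the same grasp; the last joint's range is limited). The gripper opens to 88 mm and grips with 3 to 60 N. Pads are 19 mm wide; open, the fingers measure 130 mm over their backs; the gripper's body (78 mm by 193 mm) begins 47 mm behind the grasp point.
Start: joints at [-0.888, 0.359, 0.012, 0, -1.224, -0.288], TCP at [0.26, -0.623, 0.227] pointing down, gripper open.
Joint ranges: [-3.07, 3.07], [-1.43, 2.12], [-1.02, 1.25], [-3.03, 1.67], [-3.05, -0], [-3.03, 3.03]. Speed limits (rad/s): [2.39, 2.39, 3.01, 3.14, 3.14, 3.14].

INTERFACE

Orientations are given as [roll, pitch, yaw] about the fixed x, y, z axes, in that order (R = Rz(yaw) Ry(pitch) Rx(roll)).
In Python, from station import arm gives the robot as it stands.
- The arm moves only by the tool step_arm, never from a script. Its argument "rows" is a list of rows, each a list of 5 numbers: the shift along the world's x, y, z in m, then the turn about the world's z in rad, then the finger opening in m, from 0 to 0.0876. In form: [[x, y, z, spin, gripper], ...]. A call has 1 to 20 rows; each row is the pose to reach, as a shift and turn from the pose commanded when the call began; what a row does not reach only later rows make up. A row lasts 1/10 s, in which the tool goes at most 50 mm and 8.59 degrees, less where a joint would pass 70% of its speed; a pose out of reach is approached as far as the arm can. A call with a gripper value outside its range is refused whole. The fingers move at their own pace and stop on an object; "newtons" is the grip in N (left out, the last holds). Time passes only in rows, so rows that repeat a pose let the fingers close. It gives the time, the measured TCP pose, the force, the opening and the grip force at its end, in the units of the state.
- arm.get_state(): the state, without advancing time (a new reading comes with each control period).
- arm.grab_frame(name): name is "side" or "top" or "wrist"; returns a dict with "color" (420x560x3 uint8, blue, green, red), "vfov" (degrees; the focal length in pixels is half the picture's height over the tangent of half this angle, whatever the lens; pixels are square), "cx", "cy" (the principal point, pixels), "rvec" (rotation vector, rad) and "tvec" (3), from world to camera coordinates, as OpenCV has them. Camera axes: x right, y down, z forward; pixel columns grow to the right and rows downward; lengths in m; the calibration is good to about 2 mm. The wrist camera is an equidistant fisheye: a pixel r from the principal point sees the ray r / f radians off the axis. A picture is of the moment at which its call begins. There is no depth.
- arm.job_done(): hands the job in; it is judged then, once.
The state is a dict: "t": time; "q": joint angles; "qd": joint speeds; "joint_efforts": joint torques, N m; "eef_pos": TCP position; "ee_rot": TCP orientation; "force": force on the tool from outside, world axes, zero at the start; "moment": the same for the moment, N m; "width": finger opening in m; "gripper_force": force on a finger pad.
Only numpy, scipy, OpenCV 4.12 (cv2) and the standard library are available. Lean on these libraries where they do the work, as an engineer would, in place of code of your own. Each camera call takes 0.05 s, during which the arm holds its last target. There are 200 camera calls.

## Working session

There is one attempt and no reset: what is moved stays moved. The work goes in short steps, Python scripts to look and compute and a tool call to move; the robot and the scene stay as the last step left them, time stands still between calls to the robot, and variables do not carry over. Pictures are saved under pics/ and viewed, at most 14 in all, crops included, and the job is handed in when it is done.

Besides the shell and the picture viewer there is one more tool, called as name([rows], argument=value, ...), one row to a line, values as JSON. step_arm: Moves the arm, as the interface text tells. Its arguments: {"type":"object","properties":{"rows":{"type":"array"},"newtons":{"type":"number"}},"required":["rows"]}

```bash
mkdir -p pics
cat > h.py <<'E'
import numpy as np, cv2
from station import arm
def snap(n,f):
    d=arm.grab_frame(n); cv2.imwrite(f'pics/{f}.png',d['color']); np.save(f'pics/{f}.npy',{k:d[k] for k in d if k!='color'},allow_pickle=True); return d
def load(f): return np.load(f'pics/{f}.npy',allow_pickle=True).item()
def w(f,u,v,z,fish=False):
    d=load(f); R=cv2.Rodrigues(np.array(d['rvec'],float))[0]; t=np.array(d['tvec'],float).ravel()
    F=210/np.tan(np.radians(d['vfov'])/2); a=np.array([u-d['cx'],v-d['cy']])/F
    if fish:
        r=np.hypot(*a); ray=np.array([*(a/r*np.sin(r)),np.cos(r)]) if r>0 else np.array([0,0,1.])
    else: ray=np.array([*a,1.])
    c=-R.T@t; k=R.T@ray; return c+k*(z-c[2])/k[2]
E
python3 - <<'E'
from h import *
a=snap('top','top1')['color'];b=snap('side','side1')['color']
c=snap('wrist','w1')['color']
cv2.imwrite('pics/top1b.png',cv2.resize(a,(800,600),interpolation=cv2.INTER_CUBIC))
cv2.imwrite('pics/side1b.png',cv2.resize(b,(800,600),interpolation=cv2.INTER_CUBIC))
print(load('top1'),arm.get_state())
E
```

```text
{'vfov': 45.57615323765645, 'cx': 276.533830493072, 'cy': 209.16800300937328, 'rvec': array([ 2.12202331, -2.18012935,  0.13419014]), 'tvec': array([0.16067404, 0.49388706, 1.55086179])} {'t': 0.15, 'q': array([-8.87891325e-01,  3.59219841e-01,  1.12660117e-02, -2.74824454e-04,
       -1.22409885e+00, -2.88107129e-01]), 'qd': array([-3.42832537e-04, -3.26856961e-03,  3.39140217e-03,  2.01288711e-03,
        6.68400808e-04,  3.45726722e-05]), 'joint_efforts': array([-3.45304315e-04, -5.83274138e+01,  2.93290651e+01,  7.00113997e+00,
        8.79034982e-03, -1.04783715e-04]), 'eef_pos': array([ 0.25945948, -0.62273448,  0.22583446]), 'ee_rot': array([ 3.14031466e+00, -1.09274006e-04, -2.74688826e+00]), 'force': array([0.05016725, 0.1743932 , 0.24672098]), 'moment': array([ 0.07332005, -0.00723447, -0.04226766]), 'gripper_force': 0.0, 'width': 0.08782720237326623}
```

View pics/top1b.png

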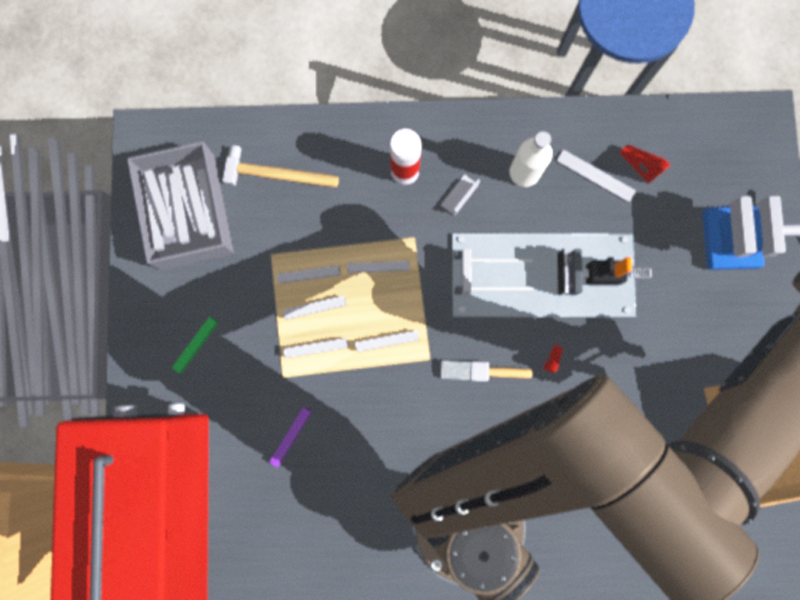

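View pics/side1b.png

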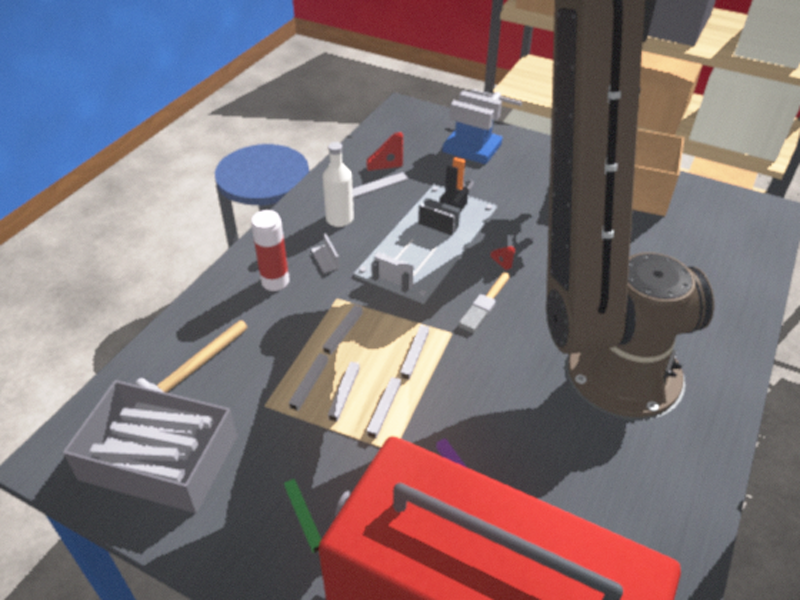

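The top view shows the plywood sheet at (270-430, 240-375) with five grey tubes. The clamp is at (450-635, 235-315), with its fixed jaw at the left and the orange trigger at the right. The green and purple bars and the tubes in the box are not part of the job.

Run:
```python
from h import *
for n,p,z in [('bars',[(310,273),(379,267),(315,307),(314,348),(387,341)],.024),('line',[(500,261),(500,288)],.01),('jawface',[(469,272)],.06),('grip',[(600,270)],.1),('trig',[(624,267)],.12),('ply',[(271,255),(415,238),(430,358),(283,377)],.004),('bed',[(452,234),(634,234),(635,316),(454,317)],.01)]:
    for u,v in p: print(n,w('top1',u*.7,v*.7,z).round(3))
a=cv2.imread('pics/top1.png')
x=cv2.resize(a[160:270,185:305],None,fx=5,fy=5,interpolation=cv2.INTER_CUBIC)
cv2.imwrite('pics/c1.png',x)
x=cv2.resize(a[155:230,310:465],None,fx=5,fy=5,interpolation=cv2.INTER_CUBIC)
cv2.imwrite('pics/c2.png',x)
```

```text
bars [0.563 0.336 0.024]
bars [0.572 0.181 0.024]
bars [0.486 0.326 0.024]
bars [0.394 0.329 0.024]
bars [0.406 0.168 0.024]
line [ 0.581 -0.092  0.01 ]
line [ 0.519 -0.09   0.01 ]
jawface [ 0.549 -0.016  0.06 ]
grip [ 0.539 -0.291  0.1  ]
trig [ 0.541 -0.336  0.12 ]
ply [0.61  0.427 0.004]
ply [0.641 0.098 0.004]
ply [0.366 0.073 0.004]
ply [0.333 0.402 0.004]
bed [0.646 0.014 0.01 ]
bed [ 0.635 -0.399  0.01 ]
bed [ 0.448 -0.388  0.01 ]
bed [0.456 0.016 0.01 ]
```

View pics/c2.png

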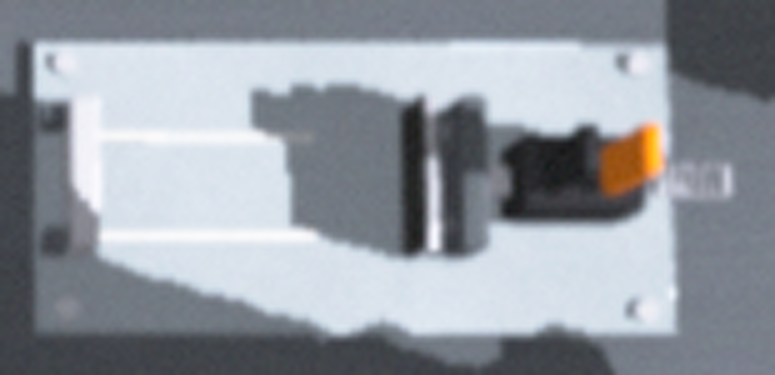

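The crop shows the chalk lines at y 135 and y 235, the jaw face at x 100, the pad at x 405, the grip at x 505-600 and the trigger at x 600-660. Next I move over the scene for a closer look with the wrist camera.

step_arm([
  [0, 0, 0.1, 0.1, 0.0876],
  [0.02, 0.05, 0.14, 0.25, 0.0876],
  [0.04, 0.1, 0.16, 0.4, 0.0876],
  [0.24, 0.72, 0.16, 1.176, 0.0876],
  [0.24, 0.72, 0.16, 1.176, 0.0876],
  [0.24, 0.72, 0.16, 1.176, 0.0876],
  [0.24, 0.72, 0.16, 1.176, 0.0876],
  [0.24, 0.72, 0.16, 1.176, 0.0876],
  [0.24, 0.72, 0.16, 1.176, 0.0876],
  [0.24, 0.72, 0.16, 1.176, 0.0876],
  [0.24, 0.72, 0.16, 1.176, 0.0876],
  [0.24, 0.72, 0.16, 1.176, 0.0876],
  [0.24, 0.72, 0.16, 1.176, 0.0876],
  [0.24, 0.72, 0.16, 1.176, 0.0876],
  [0.24, 0.72, 0.16, 1.176, 0.0876],
  [0.24, 0.72, 0.16, 1.176, 0.0876],
  [0.24, 0.72, 0.16, 1.176, 0.0876],
  [0.24, 0.72, 0.16, 1.176, 0.0876],
  [0.24, 0.72, 0.16, 1.176, 0.0876],
  [0.24, 0.72, 0.16, 1.176, 0.0876],
])

```text
t: 2.15
eef_pos: [0.4993, 0.0964, 0.3865]
ee_rot: [3.141, -0.0, -1.571]
force: [0.5, 0.6, 0.1]
width: 0.0874
gripper_force: 0.0
```

Run:
```python
from h import *
c=snap('wrist','w2')['color']
cv2.imwrite('pics/w2b.png',cv2.resize(c,(800,600),interpolation=cv2.INTER_CUBIC))
d=load('w2');R=cv2.Rodrigues(d['rvec'])[0];print(-R.T@d['tvec'].ravel(),R[2],d['vfov'],arm.get_state()['eef_pos'])
```

```text
[0.50101672 0.02418605 0.5459448 ] [ 2.00277812e-04  2.69455783e-01 -9.63012742e-01] 65.70646984690485 [0.49931775 0.09607245 0.38670036]
```

View pics/w2b.png

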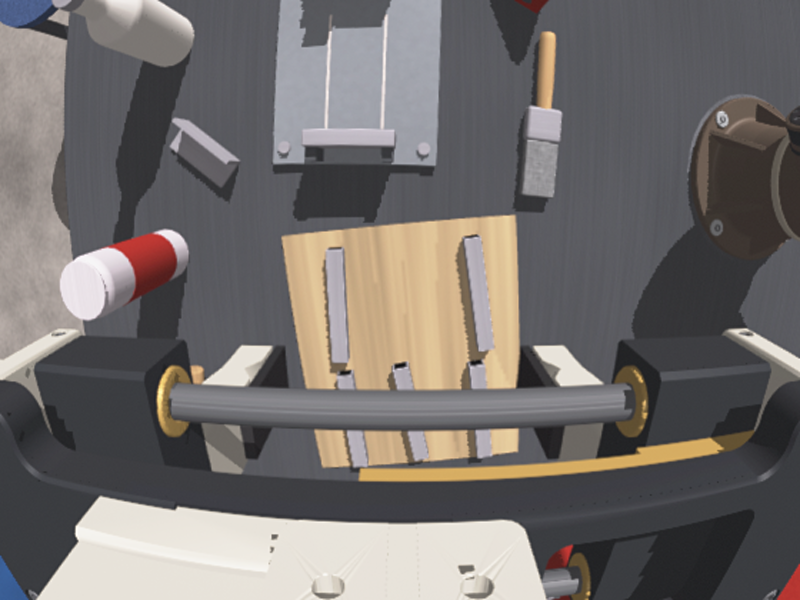

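Wrist view: the two near tubes run from (336,251) to (339,362) and from (475,240) to (487,350). The three far tubes start at (345,376), (402,368) and (477,365). The chalk lines are near x 330 and x 384, and the fixed jaw is at (302-395, 130-148).

Run:
```python
from h import *
P=lambda u,v,z:w('w2',u*.7,v*.7,z,True)
for n,a,b in [('A',(336,251),(339,362)),('B',(475,240),(487,350)),('C',(346,376),(358,466)),('D',(402,369),(415,460)),('E',(478,366),(482,458))]:
    p,q=P(*a,.024),P(*b,.024); d=q-p; print(n,((p+q)/2).round(4),np.hypot(*d[:2]).round(4),'ang from y',np.arctan2(-d[0],d[1]).round(3),p.round(3),q.round(3))
for l in [((331,25),(327,129)),((386,20),(382,129))]:print('line',[P(*x,.01).round(4) for x in l])
for l in [(273,165),(437,167),(279,30),(440,30)]:print('bed',P(*l,.01).round(4))
for l in [(303,131),(395,131)]:print('jaw top front',P(*l,.07).round(4))
x=cv2.imread('pics/w2.png')[0:130,180:320]
cv2.imwrite('pics/c3.png',cv2.resize(x,None,fx=4.5,fy=4.5,interpolation=cv2.INTER_CUBIC))
```

```text
A [0.5775 0.1844 0.024 ] 0.1378 ang from y -0.014 [0.577 0.115 0.024] [0.579 0.253 0.024]
B [0.4072 0.1703 0.024 ] 0.1366 ang from y 0.151 [0.417 0.103 0.024] [0.397 0.238 0.024]
C [0.5661 0.3417 0.024 ] 0.139 ang from y 0.066 [0.571 0.272 0.024] [0.562 0.411 0.024]
D [0.4923 0.3311 0.024 ] 0.1388 ang from y 0.127 [0.501 0.262 0.024] [0.484 0.4   0.024]
E [0.3993 0.3292 0.024 ] 0.1409 ang from y 0.108 [0.407 0.259 0.024] [0.392 0.399 0.024]
line [array([ 0.5825, -0.1516,  0.01  ]), array([ 0.5864, -0.0252,  0.01  ])]
line [array([ 0.5189, -0.1555,  0.01  ]), array([ 0.5234, -0.0236,  0.01  ])]
bed [0.6513 0.0141 0.01  ]
bed [0.4609 0.0203 0.01  ]
bed [ 0.6445 -0.1503  0.01  ]
bed [ 0.4571 -0.1433  0.01  ]
jaw top front [ 0.6019 -0.0187  0.07  ]
jaw top front [ 0.5078 -0.0161  0.07  ]
```

View pics/c3.png

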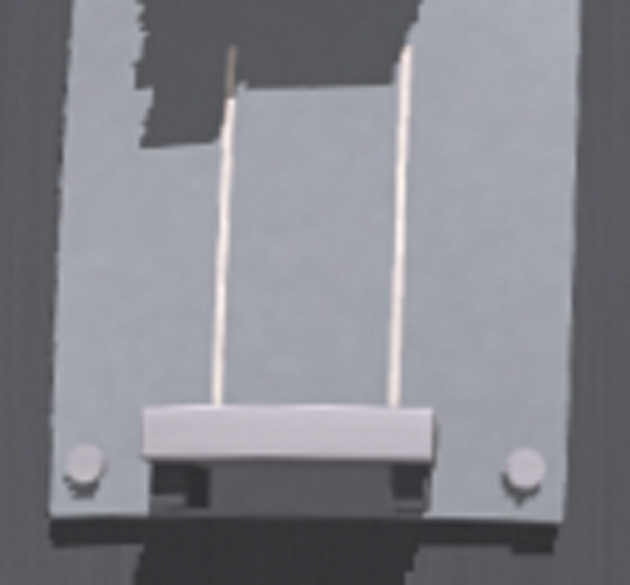

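step_arm([
  [0.04, 0.044, -0.03, -0.014, 0.055],
  [0.078, 0.088, -0.08, -0.014, 0.055],
  [0.078, 0.088, -0.13, -0.014, 0.055],
  [0.078, 0.088, -0.18, -0.014, 0.055],
  [0.078, 0.088, -0.23, -0.014, 0.055],
  [0.078, 0.088, -0.28, -0.014, 0.055],
  [0.078, 0.088, -0.32, -0.014, 0.055],
  [0.078, 0.088, -0.35, -0.014, 0.055],
  [0.078, 0.088, -0.366, -0.014, 0.055],
  [0.078, 0.088, -0.378, -0.014, 0.055],
  [0.078, 0.088, -0.378, -0.014, 0.055],
  [0.078, 0.088, -0.378, -0.014, 0.02],
  [0.078, 0.088, -0.378, -0.014, 0.01],
  [0.078, 0.088, -0.378, -0.014, 0.01],
  [0.078, 0.088, -0.378, -0.014, 0.01],
  [0.078, 0.088, -0.378, -0.014, 0.01],
], newtons=35)

```text
t: 3.8
eef_pos: [0.5777, 0.1851, 0.0092]
ee_rot: [-3.141, 0.0, -1.585]
force: [-1.7, 0.7, 1.4]
width: 0.0204
gripper_force: 0.7
```

step_arm([
  [0, 0, 0, 0, 0.01],
  [0, 0, 0.03, 0, 0.01],
  [0, 0, 0.08, 0, 0.01],
  [0, 0, 0.13, 0, 0.01],
  [0.001, -0.04, 0.15, 0, 0.01],
  [0.003, -0.09, 0.15, -0.01, 0.01],
  [0.004, -0.14, 0.15, -0.016, 0.01],
  [0.005, -0.19, 0.15, -0.016, 0.01],
  [0.007, -0.235, 0.15, -0.016, 0.01],
  [0.007, -0.265, 0.15, -0.016, 0.01],
  [0.007, -0.2775, 0.15, -0.016, 0.01],
  [0.007, -0.2775, 0.15, -0.016, 0.01],
])

```text
t: 5.0
eef_pos: [0.5842, -0.0941, 0.1582]
ee_rot: [3.141, -0.0, -1.603]
force: [-0.3, 0.7, -1.7]
width: 0.0193
gripper_force: 34.8
```

Run:
```python
from h import *
c=snap('wrist','w3')['color']
cv2.imwrite('pics/w3b.png',cv2.resize(c,(800,600),interpolation=cv2.INTER_CUBIC))
s=arm.get_state();print(s['eef_pos'],s['width'],s['gripper_force'])
```

```text
[ 0.58433248 -0.09298417  0.15822082] 0.019393049265941476 34.81781244277954
```

View pics/w3b.png

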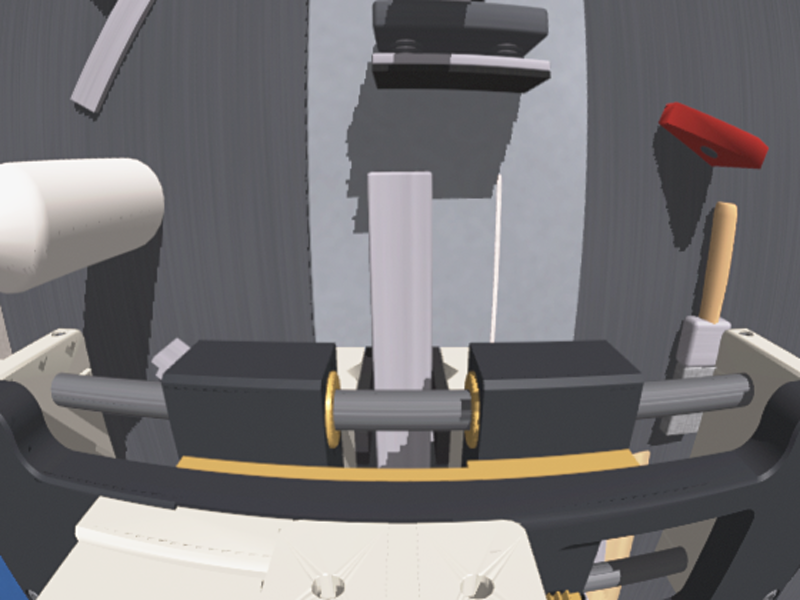

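The tube is held straight, with its near end at (400,172). Line b's end is at (500,175) and the pad front edge is at (460,70).

Run:
```python
from h import *
P=lambda u,v,z:w('w3',u*.7,v*.7,z,True).round(4)
print('end',P(369,172,.174),P(432,172,.174),'far on tube',P(371,340,.174),P(432,340,.174))
print('lineb',P(500,176,.01),P(493,335,.01)); print('pad top',P(374,57,.07),P(550,64,.07))
```

```text
end [ 0.5936 -0.1661  0.174 ] [ 0.5743 -0.1654  0.174 ] far on tube [ 0.5956 -0.1116  0.174 ] [ 0.5754 -0.1109  0.174 ]
lineb [ 0.5184 -0.1613  0.01  ] [ 0.5221 -0.0497  0.01  ]
pad top [ 0.596  -0.2284  0.07  ] [ 0.501  -0.2255  0.07  ]
```

step_arm([
  [0, 0.002, -0.04, 0, 0.01],
  [0, 0.002, -0.085, 0, 0.01],
  [0, 0.002, -0.115, 0, 0.01],
  [0, 0.002, -0.132, 0, 0.01],
  [0, 0.002, -0.14, 0, 0.01],
  [0, 0.002, -0.144, 0, 0.01],
  [0, 0.002, -0.144, 0, 0.01],
  [0, 0.002, -0.144, 0, 0.03],
  [0, 0.002, -0.144, 0, 0.045],
  [0, 0.002, -0.144, 0, 0.045],
  [0, 0.002, -0.144, 0, 0.045],
])

```text
t: 6.15
eef_pos: [0.5844, -0.09, 0.0142]
ee_rot: [3.141, -0.0, -1.6]
force: [0.4, -0.2, -0.3]
width: 0.0437
gripper_force: 0.0
```

step_arm([
  [0, 0, 0.02, 0, 0.045],
  [0, 0, 0.07, 0, 0.045],
  [0, 0.0, 0.12, 0, 0.05],
  [-0.03, 0.03, 0.15, 0, 0.05],
  [-0.06, 0.06, 0.18, 0, 0.05],
  [-0.09, 0.1, 0.2, 0.05, 0.05],
  [-0.11, 0.135, 0.22, 0.1, 0.05],
  [-0.134, 0.165, 0.24, 0.15, 0.05],
  [-0.134, 0.19, 0.28, 0.17, 0.05],
  [-0.134, 0.19, 0.28, 0.17, 0.05],
  [-0.134, 0.19, 0.28, 0.17, 0.05],
])

```text
t: 7.25
eef_pos: [0.4505, 0.1005, 0.2953]
ee_rot: [-3.14, 0.001, -1.429]
force: [-0.2, 0.2, -0.9]
width: 0.05
gripper_force: 0.0
```

```bash
cat >> h.py <<'E'
def bars(f,z=.024):
    """grey blobs on the plywood, in an orthographic map at height z: centre x,y, angle from +y, length, width"""
    img=cv2.imread(f'pics/{f}.png'); d=load(f); R=cv2.Rodrigues(d['rvec'])[0]; t=np.ravel(d['tvec'])
    F=210/np.tan(np.radians(d['vfov'])/2)
    X,Y=np.meshgrid(np.arange(.3,.66,.001),np.arange(.06,.45,.001))
    p=np.stack([X,Y,0*X+z],-1)@R.T+t; r=np.hypot(p[...,0],p[...,1]); k=F*np.arctan2(r,p[...,2])/r
    m=cv2.remap(img,(d['cx']+k*p[...,0]).astype(np.float32),(d['cy']+k*p[...,1]).astype(np.float32),cv2.INTER_LINEAR)
    b,g,rr=[m[...,i].astype(int) for i in range(3)]
    v=m.max(-1); gr=((v-m.min(-1).astype(int))<.16*v)&(v>95)
    ply=np.array([(.61,.427),(.641,.098),(.366,.073),(.333,.402)]); M=np.zeros(v.shape,np.uint8)
    cv2.fillPoly(M,[((ply-[.3,.06])*1000).astype(np.int32)],1)
    B=cv2.morphologyEx((gr&(M>0)).astype(np.uint8),cv2.MORPH_OPEN,np.ones((5,5)))
    cv2.imwrite(f'pics/{f}_o.png',m)
    for c in cv2.findContours(B,cv2.RETR_EXTERNAL,cv2.CHAIN_APPROX_NONE)[0]:
        if cv2.contourArea(c)<500: continue
        (cx,cy),(a,b_),_=q=cv2.minAreaRect(c); P=cv2.boxPoints(q); e=max([P[1]-P[0],P[2]-P[1]],key=lambda s:np.hypot(*s)); e=e*np.sign(e[1])
        print('bar',round(.3+cx/1000,4),round(.06+cy/1000,4),'ang',round(float(np.arctan2(-e[0],e[1])),3),'size',round(max(a,b_)),round(min(a,b_)))
E
python3 - <<'E'
from h import *
snap('wrist','w4'); bars('w2'); print(); bars('w4'); s=arm.get_state();print(s['eef_pos'],s['ee_rot'])
a=cv2.resize(cv2.imread('pics/w4.png'),(533,400)); b=cv2.imread('pics/w4_o.png'); o=np.zeros((400,900,3),np.uint8); o[:,:533]=a; o[:390,535:895]=b
cv2.imwrite('pics/v4.png',cv2.resize(o,(800,356)))
E
```

```text
bar 0.561 0.3809 ang 0.1 size 62 24
bar 0.4803 0.3749 ang 0.175 size 51 23
bar 0.3927 0.3753 ang 0.184 size 52 22
bar 0.4805 0.2985 ang -0.0 size 283 85
bar 0.578 0.183 ang 0.017 size 142 23
bar 0.4109 0.1681 ang 0.166 size 143 22

bar 0.5459 0.3391 ang 0.1 size 51 30
bar 0.4879 0.3313 ang 0.193 size 52 24
bar 0.4003 0.3186 ang 0.153 size 52 21
bar 0.4711 0.2504 ang -1.43 size 245 90
bar 0.4102 0.1677 ang 0.165 size 142 21
[0.45020031 0.09976645 0.29428028] [ 3.14128701e+00  3.68980451e-04 -1.43011275e+00]Traceback (most recent call last):
  File "<stdin>", line 3, in <module>
ValueError: could not broadcast input array from shape (390,361,3) into shape (390,360,3)
```

step_arm([
  [-0.02, 0.03, -0.03, 0.02, 0.055],
  [-0.042, 0.069, -0.07, 0.02, 0.055],
  [-0.042, 0.069, -0.12, 0.02, 0.055],
  [-0.042, 0.069, -0.17, 0.02, 0.055],
  [-0.042, 0.069, -0.22, 0.02, 0.055],
  [-0.042, 0.069, -0.255, 0.02, 0.055],
  [-0.042, 0.069, -0.275, 0.02, 0.055],
  [-0.042, 0.069, -0.2855, 0.02, 0.055],
  [-0.042, 0.069, -0.2855, 0.02, 0.055],
  [-0.042, 0.069, -0.2855, 0.02, 0.02],
  [-0.042, 0.069, -0.2855, 0.02, 0.01],
  [-0.042, 0.069, -0.2855, 0.02, 0.01],
  [-0.042, 0.069, -0.2855, 0.02, 0.01],
  [-0.042, 0.069, -0.2855, 0.02, 0.01],
  [-0.042, 0.069, -0.2855, 0.02, 0.01],
  [-0.042, 0.069, -0.2855, 0.02, 0.01],
])

```text
t: 8.9
eef_pos: [0.4087, 0.1686, 0.0095]
ee_rot: [-3.141, 0.0, -1.41]
force: [-1.2, -0.3, 6.8]
width: 0.0198
gripper_force: 35.0
```

step_arm([
  [0, 0, 0.03, 0, 0.01],
  [0, 0, 0.08, 0, 0.01],
  [0.01, -0.01, 0.12, -0.05, 0.01],
  [0.03, -0.04, 0.15, -0.1, 0.01],
  [0.05, -0.08, 0.15, -0.15, 0.01],
  [0.07, -0.12, 0.15, -0.19, 0.01],
  [0.09, -0.16, 0.15, -0.19, 0.01],
  [0.105, -0.2, 0.15, -0.19, 0.01],
  [0.112, -0.24, 0.15, -0.19, 0.01],
  [0.112, -0.259, 0.15, -0.19, 0.01],
  [0.112, -0.259, 0.15, -0.19, 0.01],
])

```text
t: 10.0
eef_pos: [0.52, -0.0929, 0.1584]
ee_rot: [3.14, -0.0, -1.604]
force: [0.0, 1.0, -1.8]
width: 0.0195
gripper_force: 35.0
```

Run:
```python
from h import *
c=snap('wrist','w5')['color']
cv2.imwrite('pics/w5b.png',c[:330])
s=arm.get_state();print(s['eef_pos'],s['width'],s['gripper_force'])
```

```text
[ 0.52008889 -0.09174081  0.1585032 ] 0.01982850581406971 34.9985146522522
```

View pics/w5b.png

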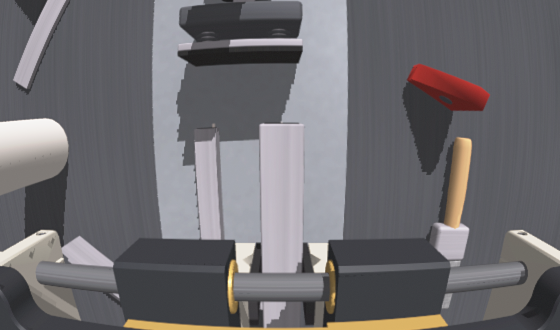

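The first tube lies with its near end at (205,128), over its line. The held tube ends at (282,124), in native pixels.

Run:
```python
from h import *
P=lambda u,v,z:w('w5',u,v,z,True).round(4)
print('held end',P(260,124,.1745),P(303,124,.1745),P(260,235,.1745),P(303,235,.1745))
print('A end',P(196,129,.03),P(214,128,.03),P(203,238,.03),P(220,238,.03))
```

```text
held end [ 0.5287 -0.1633  0.1745] [ 0.5099 -0.1626  0.1745] [ 0.5312 -0.1121  0.1745] [ 0.5109 -0.1114  0.1745]
A end [ 0.5958 -0.1606  0.03  ] [ 0.5791 -0.1603  0.03  ] [ 0.5985 -0.057   0.03  ] [ 0.5816 -0.0566  0.03  ]
```

step_arm([
  [0.001, 0.002, -0.04, 0, 0.01],
  [0.001, 0.002, -0.085, 0, 0.01],
  [0.001, 0.002, -0.115, 0, 0.01],
  [0.001, 0.002, -0.132, 0, 0.01],
  [0.001, 0.002, -0.14, 0, 0.01],
  [0.001, 0.002, -0.1445, 0, 0.01],
  [0.001, 0.002, -0.1445, 0, 0.01],
  [0.001, 0.002, -0.1445, 0, 0.025],
  [0.001, 0.002, -0.1445, 0, 0.04],
  [0.001, 0.002, -0.1445, 0, 0.04],
  [0.001, 0.002, -0.1445, 0, 0.04],
])

```text
t: 11.15
eef_pos: [0.5215, -0.0881, 0.0143]
ee_rot: [3.141, -0.0, -1.6]
force: [0.7, -0.7, 0.0]
width: 0.0389
gripper_force: 0.0
```

step_arm([
  [0, 0, 0.02, 0, 0.04],
  [0, 0, 0.07, 0, 0.04],
  [0, 0, 0.12, 0, 0.05],
  [0, 0.04, 0.15, 0, 0.05],
  [0, 0.08, 0.18, 0.05, 0.05],
  [0, 0.12, 0.21, 0.1, 0.05],
  [0, 0.16, 0.24, 0.13, 0.05],
  [-0.01, 0.2, 0.27, 0.13, 0.05],
  [-0.02, 0.24, 0.3, 0.13, 0.05],
  [-0.02, 0.28, 0.33, 0.13, 0.05],
  [-0.02, 0.31, 0.36, 0.13, 0.05],
  [-0.02, 0.328, 0.37, 0.13, 0.05],
  [-0.02, 0.328, 0.37, 0.13, 0.05],
  [-0.02, 0.328, 0.37, 0.13, 0.05],
])

```text
t: 12.55
eef_pos: [0.5012, 0.2397, 0.3836]
ee_rot: [3.14, -0.001, -1.47]
force: [0.3, -0.0, -0.1]
width: 0.0502
gripper_force: 0.0
```

Run:
```python
from h import *
c=snap('wrist','w6')['color']; bars('w6'); s=arm.get_state();print(s['eef_pos'],s['ee_rot'])
a=c[:,60:500]; b=cv2.imread('pics/w6_o.png')[:,:360]; o=np.zeros((420,800,3),np.uint8); o[:,:440]=a; o[:390,440:]=b
cv2.imwrite('pics/v6.png',o)
```

```text
bar 0.6 0.406 ang -0.0 size 42 26
bar 0.5653 0.3407 ang 0.107 size 143 23
bar 0.4898 0.3286 ang 0.205 size 142 21
bar 0.3873 0.3364 ang 0.494 size 167 54
[0.50119999 0.23904452 0.38344813] [ 3.13997447e+00 -9.59890036e-04 -1.47063489e+00]
```

View pics/v6.png

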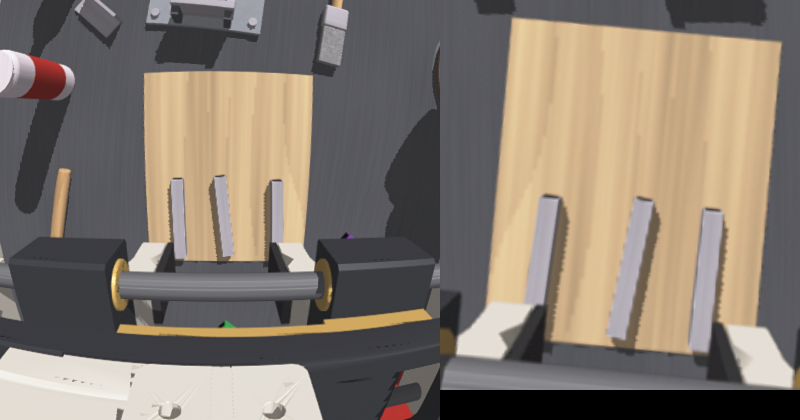

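step_arm([
  [0.03, 0.03, -0.03, 0.006, 0.05],
  [0.05, 0.06, -0.06, 0.006, 0.05],
  [0.064, 0.1, -0.09, 0.006, 0.05],
  [0.064, 0.1017, -0.14, 0.006, 0.05],
  [0.064, 0.1017, -0.19, 0.006, 0.05],
  [0.064, 0.1017, -0.24, 0.006, 0.05],
  [0.064, 0.1017, -0.29, 0.006, 0.05],
  [0.064, 0.1017, -0.33, 0.006, 0.05],
  [0.064, 0.1017, -0.36, 0.006, 0.05],
  [0.064, 0.1017, -0.3745, 0.006, 0.05],
  [0.064, 0.1017, -0.3745, 0.006, 0.05],
  [0.064, 0.1017, -0.3745, 0.006, 0.02],
  [0.064, 0.1017, -0.3745, 0.006, 0.01],
  [0.064, 0.1017, -0.3745, 0.006, 0.01],
  [0.064, 0.1017, -0.3745, 0.006, 0.01],
  [0.064, 0.1017, -0.3745, 0.006, 0.01],
  [0.064, 0.1017, -0.3745, 0.006, 0.01],
])

```text
t: 14.3
eef_pos: [0.5657, 0.3415, 0.0112]
ee_rot: [-3.141, 0.001, -1.464]
force: [-3.3, -0.4, 6.0]
width: 0.0196
gripper_force: 35.0
```

step_arm([
  [0, 0, 0.03, 0, 0.01],
  [0, 0, 0.08, 0, 0.01],
  [0, -0.02, 0.13, 0, 0.01],
  [0, -0.05, 0.15, -0.14, 0.01],
  [-0.002, -0.08, 0.15, -0.28, 0.01],
  [-0.004, -0.11, 0.15, -0.42, 0.01],
  [-0.006, -0.14, 0.15, -0.56, 0.01],
  [-0.008, -0.17, 0.15, -0.7, 0.01],
  [-0.01, -0.2, 0.15, -0.84, 0.01],
  [-0.012, -0.23, 0.15, -0.98, 0.01],
  [-0.012, -0.26, 0.15, -1.12, 0.01],
  [-0.012, -0.29, 0.15, -1.26, 0.01],
  [-0.012, -0.32, 0.15, -1.4, 0.01],
  [-0.012, -0.35, 0.15, -1.54, 0.01],
  [-0.012, -0.38, 0.15, -1.66, 0.01],
  [-0.012, -0.401, 0.15, -1.708, 0.01],
  [-0.012, -0.401, 0.15, -1.708, 0.01],
  [-0.012, -0.401, 0.15, -1.708, 0.01],
])

```text
t: 16.1
eef_pos: [0.5534, -0.0602, 0.16]
ee_rot: [3.141, -0.0, 3.11]
force: [0.9, 0.7, -0.8]
width: 0.02
gripper_force: 35.0
```

Run:
```python
from h import *
c=snap('wrist','w7')['color']
cv2.imwrite('pics/w7b.png',c[:330])
s=arm.get_state();print(s['eef_pos'],s['ee_rot'],s['width'],s['gripper_force'])
```

```text
[ 0.55348189 -0.05968159  0.16002671] [ 3.14140959e+00 -2.56536079e-05  3.11081499e+00] 0.019978335750444658 34.99972343444824
```

View pics/w7b.png

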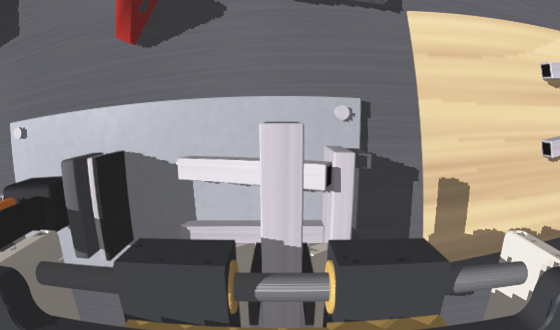

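The held tube lies crosswise with its end at (282,124), above the two layer-1 tubes, which lie parallel in front of the fixed jaw.

Run:
```python
from h import *
P=lambda u,v,z:w('w7',u,v,z,True).round(4)
print('held end',P(260,124,.173),P(303,124,.173),P(303,235,.173))
print('B near end',P(180,159,.03),P(180,176,.03),'jaw face top',P(325,149,.07),P(357,149,.07))
```

```text
held end [ 0.4844 -0.0671  0.173 ] [ 0.4851 -0.048   0.173 ] [ 0.5375 -0.0489  0.173 ]
B near end [ 0.5137 -0.152   0.03  ] [ 0.5297 -0.1535  0.03  ] jaw face top [ 0.5064 -0.0246  0.07  ] [0.5067 0.0008 0.07  ]
```

step_arm([
  [0, 0, -0.04, 0, 0.01],
  [0, 0, -0.08, 0, 0.01],
  [0, 0, -0.1, 0, 0.01],
  [0, 0, -0.113, 0, 0.01],
  [0, 0, -0.119, 0, 0.01],
  [0, 0, -0.122, 0, 0.01],
  [0, 0, -0.122, 0, 0.01],
])

```text
t: 16.85
eef_pos: [0.5542, -0.0596, 0.0386]
ee_rot: [3.141, 0.001, 3.111]
force: [-0.4, -0.1, -2.0]
width: 0.0195
gripper_force: 35.0
```

step_arm([
  [0, 0, -0.001, 0, 0.01],
  [0, 0, -0.0015, 0, 0.025],
  [0, 0, -0.0015, 0, 0.03],
  [0, 0, -0.0015, 0, 0.03],
  [0, 0, 0.03, 0, 0.03],
  [0, 0, 0.08, 0, 0.03],
  [0, 0, 0.12, 0, 0.03],
  [-0.02, 0.04, 0.15, 0.14, 0.05],
  [-0.035, 0.08, 0.18, 0.28, 0.05],
  [-0.05, 0.12, 0.21, 0.42, 0.05],
  [-0.055, 0.15, 0.24, 0.56, 0.05],
  [-0.055, 0.18, 0.26, 0.7, 0.05],
  [-0.055, 0.21, 0.28, 0.84, 0.05],
  [-0.055, 0.24, 0.3, 0.98, 0.05],
  [-0.055, 0.27, 0.32, 1.12, 0.05],
  [-0.055, 0.29, 0.33, 1.26, 0.05],
  [-0.055, 0.3, 0.345, 1.4, 0.05],
  [-0.055, 0.3, 0.345, 1.54, 0.05],
  [-0.055, 0.3, 0.345, 1.68, 0.05],
  [-0.055, 0.3, 0.345, 1.7, 0.05],
])

```text
t: 18.85
eef_pos: [0.4985, 0.2402, 0.3832]
ee_rot: [-3.141, 0.0, -1.47]
force: [-0.0, -0.3, -0.8]
width: 0.0497
gripper_force: 0.0
```

Run:
```python
from h import *
c=snap('wrist','w8')['color']; bars('w8'); s=arm.get_state();print(s['eef_pos'],s['ee_rot'])
```

```text
bar 0.5974 0.4064 ang 0.091 size 40 30
bar 0.4898 0.3287 ang 0.206 size 142 21
bar 0.3876 0.3359 ang 0.501 size 168 55
[0.49847973 0.24007078 0.38317423] [-3.14151415e+00  1.37370604e-04 -1.47306526e+00]
```

step_arm([
  [-0.005, 0.03, -0.04, 0.05, 0.05],
  [-0.009, 0.06, -0.08, 0.097, 0.05],
  [-0.009, 0.0888, -0.11, 0.097, 0.05],
  [-0.009, 0.0888, -0.16, 0.097, 0.05],
  [-0.009, 0.0888, -0.21, 0.097, 0.05],
  [-0.009, 0.0888, -0.26, 0.097, 0.05],
  [-0.009, 0.0888, -0.31, 0.097, 0.05],
  [-0.009, 0.0888, -0.345, 0.097, 0.05],
  [-0.009, 0.0888, -0.364, 0.097, 0.05],
  [-0.009, 0.0888, -0.3742, 0.097, 0.05],
  [-0.009, 0.0888, -0.3742, 0.097, 0.05],
  [-0.009, 0.0888, -0.3742, 0.097, 0.02],
  [-0.009, 0.0888, -0.3742, 0.097, 0.01],
  [-0.009, 0.0888, -0.3742, 0.097, 0.01],
  [-0.009, 0.0888, -0.3742, 0.097, 0.01],
  [-0.009, 0.0888, -0.3742, 0.097, 0.01],
  [-0.009, 0.0888, -0.3742, 0.097, 0.01],
])

```text
t: 20.6
eef_pos: [0.4896, 0.3291, 0.0096]
ee_rot: [-3.141, 0.0, -1.376]
force: [-3.4, -0.7, 6.9]
width: 0.0196
gripper_force: 35.0
```

step_arm([
  [0, 0, 0.03, 0, 0.01],
  [0, 0, 0.08, 0, 0.01],
  [0, -0.02, 0.13, 0, 0.01],
  [0.005, -0.05, 0.15, -0.14, 0.01],
  [0.01, -0.08, 0.15, -0.28, 0.01],
  [0.015, -0.11, 0.15, -0.42, 0.01],
  [0.02, -0.14, 0.15, -0.56, 0.01],
  [0.025, -0.17, 0.15, -0.7, 0.01],
  [0.03, -0.2, 0.15, -0.84, 0.01],
  [0.035, -0.23, 0.15, -0.98, 0.01],
  [0.04, -0.26, 0.15, -1.12, 0.01],
  [0.045, -0.29, 0.15, -1.26, 0.01],
  [0.05, -0.32, 0.15, -1.4, 0.01],
  [0.055, -0.35, 0.15, -1.54, 0.01],
  [0.06, -0.39, 0.15, -1.68, 0.01],
  [0.062, -0.43, 0.15, -1.796, 0.01],
  [0.062, -0.4526, 0.15, -1.796, 0.01],
  [0.062, -0.4526, 0.15, -1.796, 0.01],
  [0.062, -0.4526, 0.15, -1.796, 0.01],
])

```text
t: 22.5
eef_pos: [0.5512, -0.1241, 0.1585]
ee_rot: [3.141, -0.001, 3.11]
force: [0.7, 0.7, -1.7]
width: 0.0198
gripper_force: 35.0
```

Run:
```python
from h import *
c=snap('wrist','w9')['color']
cv2.imwrite('pics/w9b.png',c[:330])
s=arm.get_state();print(s['eef_pos'],s['ee_rot'],s['width'],s['gripper_force'])
```

```text
[ 0.55134981 -0.12352992  0.15863768] [ 3.14140799e+00 -3.36413672e-04  3.11093667e+00] 0.019832508169677136 34.990355372428894
```

View pics/w9b.png

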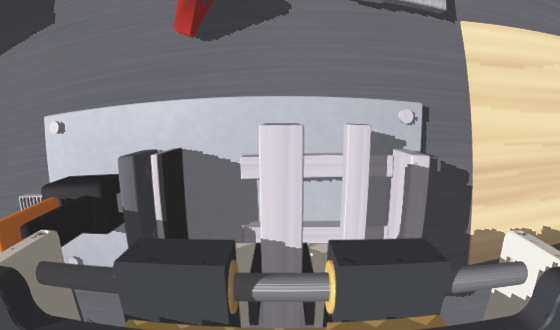

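The first cross tube stands at (345-370,124) in parallel with the held one at (260-303,124), over both layer-1 tubes.

step_arm([
  [0, 0, -0.04, 0, 0.01],
  [0, 0, -0.08, 0, 0.01],
  [0, 0, -0.1, 0, 0.01],
  [0, 0, -0.113, 0, 0.01],
  [0, 0, -0.119, 0, 0.01],
  [0, 0, -0.1225, 0, 0.01],
  [0, 0, -0.1225, 0, 0.01],
  [0, 0, -0.1225, 0, 0.025],
  [0, 0, -0.1225, 0, 0.03],
  [0, 0, -0.1225, 0, 0.03],
  [0, 0, -0.1225, 0, 0.03],
])

```text
t: 23.65
eef_pos: [0.5519, -0.1237, 0.0369]
ee_rot: [3.142, 0.001, 3.111]
force: [0.4, -0.5, -0.2]
width: 0.0302
gripper_force: 0.0
```

step_arm([
  [0, 0, 0.03, 0, 0.03],
  [0, 0, 0.08, 0, 0.03],
  [0, 0, 0.12, 0, 0.03],
  [0, 0.03, 0.15, 0.14, 0.05],
  [-0.01, 0.06, 0.18, 0.28, 0.05],
  [-0.02, 0.09, 0.21, 0.42, 0.05],
  [-0.03, 0.12, 0.24, 0.56, 0.05],
  [-0.04, 0.15, 0.26, 0.7, 0.05],
  [-0.05, 0.18, 0.28, 0.84, 0.05],
  [-0.06, 0.21, 0.3, 0.98, 0.05],
  [-0.07, 0.24, 0.32, 1.12, 0.05],
  [-0.08, 0.27, 0.33, 1.26, 0.05],
  [-0.1, 0.3, 0.33, 1.4, 0.05],
  [-0.11, 0.33, 0.33, 1.54, 0.05],
  [-0.122, 0.364, 0.33, 1.68, 0.05],
  [-0.122, 0.364, 0.33, 1.7, 0.05],
  [-0.122, 0.364, 0.33, 1.7, 0.05],
])

```text
t: 25.35
eef_pos: [0.4292, 0.2408, 0.3664]
ee_rot: [3.142, -0.0, -1.47]
force: [0.0, 0.2, -0.2]
width: 0.0503
gripper_force: 0.0
```

Run:
```python
from h import *
c=snap('wrist','w10')['color']; bars('w10'); s=arm.get_state();print(s['eef_pos'],s['ee_rot'])
```

```text
bar 0.5442 0.4015 ang -1.48 size 67 40
bar 0.3994 0.3265 ang 0.142 size 143 21
[0.42944326 0.24022075 0.36642103] [ 3.14158838e+00 -1.25617048e-04 -1.47241299e+00]
```

step_arm([
  [-0.015, 0.03, -0.04, 0.042, 0.05],
  [-0.03, 0.06, -0.08, 0.042, 0.05],
  [-0.03, 0.0862, -0.11, 0.042, 0.05],
  [-0.03, 0.0862, -0.16, 0.042, 0.05],
  [-0.03, 0.0862, -0.21, 0.042, 0.05],
  [-0.03, 0.0862, -0.26, 0.042, 0.05],
  [-0.03, 0.0862, -0.3, 0.042, 0.05],
  [-0.03, 0.0862, -0.33, 0.042, 0.05],
  [-0.03, 0.0862, -0.348, 0.042, 0.05],
  [-0.03, 0.0862, -0.3574, 0.042, 0.05],
  [-0.03, 0.0862, -0.3574, 0.042, 0.05],
  [-0.03, 0.0862, -0.3574, 0.042, 0.02],
  [-0.03, 0.0862, -0.3574, 0.042, 0.01],
  [-0.03, 0.0862, -0.3574, 0.042, 0.01],
  [-0.03, 0.0862, -0.3574, 0.042, 0.01],
  [-0.03, 0.0862, -0.3574, 0.042, 0.01],
  [-0.03, 0.0862, -0.3574, 0.042, 0.01],
])

```text
t: 27.1
eef_pos: [0.3995, 0.3267, 0.0096]
ee_rot: [-3.141, 0.0, -1.43]
force: [-3.9, -0.1, 7.6]
width: 0.0198
gripper_force: 35.0
```

step_arm([
  [0, 0, 0.03, 0, 0.01],
  [0, 0, 0.08, 0, 0.01],
  [0.01, -0.02, 0.12, -0.05, 0.01],
  [0.025, -0.06, 0.15, -0.1, 0.01],
  [0.04, -0.1, 0.17, -0.171, 0.01],
  [0.055, -0.14, 0.17, -0.171, 0.01],
  [0.07, -0.18, 0.17, -0.171, 0.01],
  [0.085, -0.22, 0.17, -0.171, 0.01],
  [0.1, -0.26, 0.17, -0.171, 0.01],
  [0.11, -0.3, 0.17, -0.171, 0.01],
  [0.121, -0.34, 0.17, -0.171, 0.01],
  [0.121, -0.38, 0.17, -0.171, 0.01],
  [0.121, -0.405, 0.17, -0.171, 0.01],
  [0.121, -0.4172, 0.17, -0.171, 0.01],
  [0.121, -0.4172, 0.17, -0.171, 0.01],
  [0.121, -0.4172, 0.17, -0.171, 0.01],
])

```text
t: 28.7
eef_pos: [0.5205, -0.0903, 0.1788]
ee_rot: [3.142, 0.0, -1.601]
force: [1.0, 0.7, -2.0]
width: 0.0196
gripper_force: 35.0
```

Run:
```python
from h import *
c=snap('wrist','w11')['color']
cv2.imwrite('pics/w11b.png',c[:330])
s=arm.get_state();print(s['eef_pos'],s['ee_rot'],s['width'],s['gripper_force'])
```

```text
[ 0.52061922 -0.08992922  0.1789187 ] [-3.14155627e+00  2.12273837e-04 -1.60038269e+00] 0.01997159591965408 34.99975025653839
```

View pics/w11b.png

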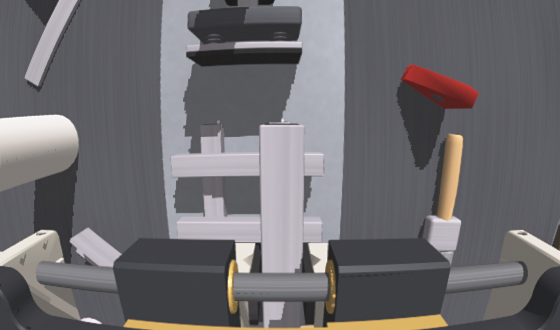

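All four lower tubes sit as they should: crosswise at rows 165 and 228, and the layer-1 ends at (210,128). The held tube's end is at (282,125).

step_arm([
  [0, 0, -0.04, 0, 0.01],
  [0, 0, -0.08, 0, 0.01],
  [0, 0, -0.1, 0, 0.01],
  [0, 0, -0.113, 0, 0.01],
  [0, 0, -0.119, 0, 0.01],
  [0, 0, -0.123, 0, 0.01],
  [0, 0, -0.123, 0, 0.01],
  [0, 0, -0.123, 0, 0.025],
  [0, 0, -0.123, 0, 0.035],
  [0, 0, -0.123, 0, 0.04],
  [0, 0, -0.123, 0, 0.04],
  [0, 0, -0.09, 0, 0.04],
  [0, 0, -0.04, 0, 0.06],
  [0, 0, 0.01, 0, 0.08],
  [0, -0.03, 0.06, 0, 0.08],
  [0, -0.07, 0.09, 0, 0.08],
  [0.01, -0.1, 0.1, 0, 0.08],
  [0.02, -0.1, 0.1, 0, 0.08],
  [0.02, -0.1, 0.1, 0, 0.08],
])

```text
t: 30.65
eef_pos: [0.541, -0.1914, 0.2787]
ee_rot: [-3.141, 0.0, -1.603]
force: [-1.1, 0.6, -0.2]
width: 0.0796
gripper_force: 0.0
```

Run:
```python
from h import *
c=snap('wrist','w12')['color']; t=snap('top','t12')['color']; sd=snap('side','s12')['color']
o=np.zeros((600,800,3),np.uint8); o[:300,:400]=cv2.resize(c,(400,300)); o[:300,400:]=cv2.resize(t[140:245,320:460],(400,300),interpolation=cv2.INTER_CUBIC)
o[300:,:]=cv2.resize(sd[100:220,230:390],(800,600),interpolation=cv2.INTER_CUBIC)[150:450]
o[:300,:400]=c[:300,80:480]
cv2.imwrite('pics/v12.png',o)
s=arm.get_state();print(s['eef_pos'],s['ee_rot'])
```

```text
[ 0.53988508 -0.18995689  0.27797449] [ 3.13976166e+00  3.31296654e-04 -1.60033926e+00]
```

View pics/v12.png

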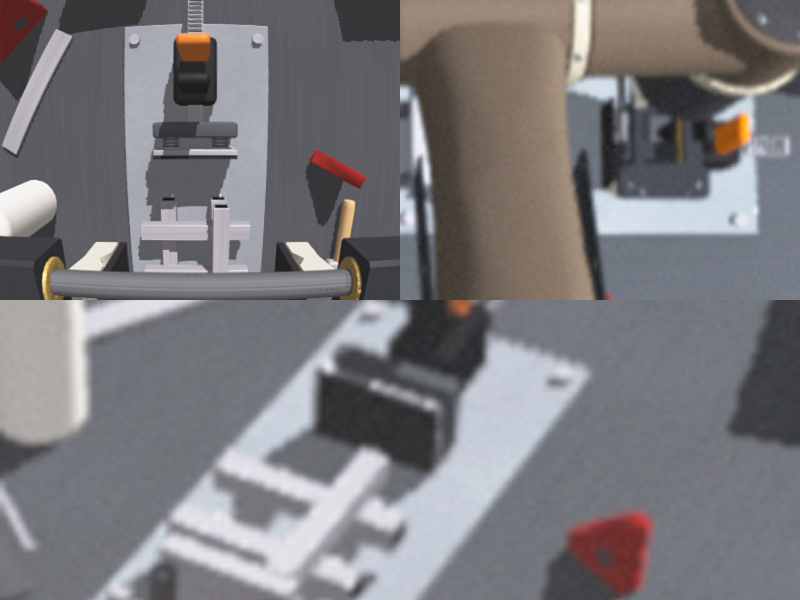

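The stack stands: two tubes lengthwise, two crosswise and one lengthwise on top. The orange trigger's top is at (194,47) in the wrist crop, with the black grip below it at (195,80). I'll look from above it next.

step_arm([
  [0.002, -0.04, 0, 0, 0.08],
  [0.004, -0.075, 0, 0, 0.08],
  [0.004, -0.08, 0, 0, 0.08],
  [0.004, -0.08, 0, 0, 0.08],
])

```text
t: 31.2
eef_pos: [0.5441, -0.2706, 0.2781]
ee_rot: [3.14, 0.0, -1.602]
force: [-0.1, 0.7, -0.7]
width: 0.08
gripper_force: 0.0
```

Run:
```python
from h import *
c=snap('wrist','w13')['color']; p=cv2.imread('pics/w12.png')
d=load('w13');R=cv2.Rodrigues(d['rvec'])[0];print(-R.T@d['tvec'].ravel(),arm.get_state()['eef_pos'])
o=np.zeros((600,800,3),np.uint8)
o[:,:400]=cv2.resize(c[50:200,230:330],(400,600),interpolation=cv2.INTER_CUBIC)
o[:,400:]=cv2.resize(p[0:150,225:325],(400,600),interpolation=cv2.INTER_CUBIC)
cv2.imwrite('pics/v13.png',o)
```

```text
[ 0.54377925 -0.34286943  0.43750427] [ 0.5441565  -0.26996199  0.27834286]
```

View pics/v13.png

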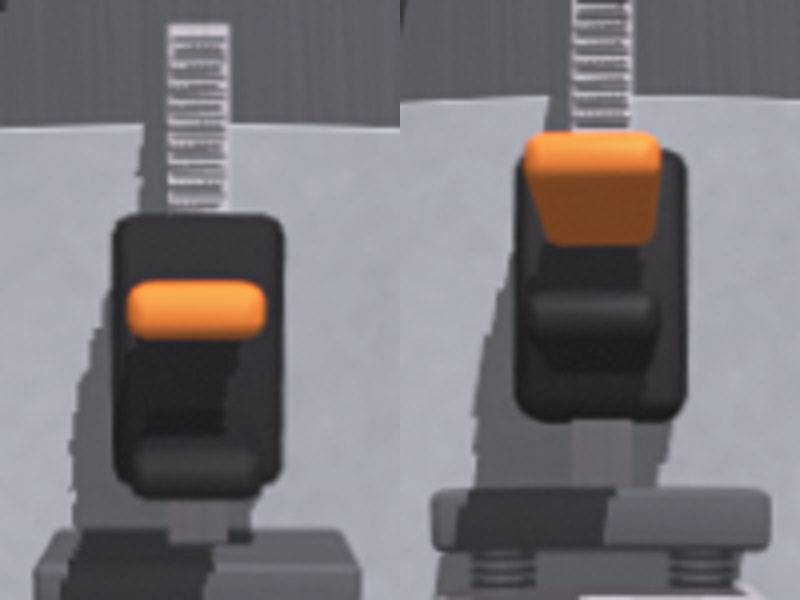

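The left half (from above) shows the trigger's top at (197,310) and the grip's top at (198,465). The right half shows them at (593,152) and (594,315). I triangulate both.

Run:
```python
from h import *
from scipy.optimize import minimize_scalar as m
def tri(a,b):
    f=lambda z:np.hypot(*(w('w13',*a,z,True)-w('w12',*b,z,True))[:2])
    r=m(f,bounds=(.03,.25),method='bounded'); print(r.x.round(4),r.fun.round(4),w('w13',*a,r.x,True).round(4),w('w12',*b,r.x,True).round(4)); return r.x
z=tri((279.4,127.4),(273.25,38)); print('w',w('w13',262,127,z,True)-w('w13',296.75,127,z,True))
tri((279.5,165.8),(273.5,79))
tri((262,127.4),(256.25,38)); tri((296.75,127.4),(290.25,38))
for zz in (.13,.14,.15): print(zz,[w('w13',u,v,zz,True).round(4) for u,v in [(262,120.25),(296.75,134.5),(279.5,160),(279.5,172)]])
```

```text
0.1559 0.0003 [ 0.5452 -0.3356  0.1559] [ 0.545  -0.3356  0.1559]
w [ 0.02980479 -0.00097338  0.        ]
0.1434 0.0002 [ 0.5463 -0.3002  0.1434] [ 0.5462 -0.3002  0.1434]
0.1565 0.0006 [ 0.5601 -0.3361  0.1565] [ 0.5595 -0.3361  0.1565]
0.1558 0.0001 [ 0.5303 -0.3351  0.1558] [ 0.5304 -0.3351  0.1558]
0.13 [array([ 0.5614, -0.3423,  0.13  ]), array([ 0.5293, -0.3277,  0.13  ]), array([ 0.5463, -0.3039,  0.13  ]), array([ 0.5467, -0.2923,  0.13  ])]
0.14 [array([ 0.5608, -0.3423,  0.14  ]), array([ 0.5298, -0.3282,  0.14  ]), array([ 0.5462, -0.3051,  0.14  ]), array([ 0.5466, -0.2939,  0.14  ])]
0.15 [array([ 0.5603, -0.3423,  0.15  ]), array([ 0.5302, -0.3287,  0.15  ]), array([ 0.5461, -0.3064,  0.15  ]), array([ 0.5465, -0.2956,  0.15  ])]
```

step_arm([
  [0, -0.01, 0, -0.14, 0.0876],
  [0, -0.02, 0, -0.28, 0.0876],
  [0, -0.03, 0, -0.42, 0.0876],
  [0.001, -0.0385, 0, -0.56, 0.0876],
  [0.001, -0.0385, 0, -0.7, 0.0876],
  [0.001, -0.0385, 0, -0.84, 0.0876],
  [0.001, -0.0385, 0, -0.98, 0.0876],
  [0.001, -0.0385, 0, -1.12, 0.0876],
  [0.001, -0.0385, 0, -1.26, 0.0876],
  [0.001, -0.0385, 0, -1.4, 0.0876],
  [0.001, -0.0385, 0, -1.54, 0.0876],
  [0.001, -0.0385, 0, -1.571, 0.0876],
  [0.001, -0.0385, -0.04, -1.571, 0.0876],
  [0.001, -0.0385, -0.08, -1.571, 0.0876],
  [0.001, -0.0385, -0.12, -1.571, 0.0876],
  [0.001, -0.0385, -0.155, -1.571, 0.0876],
  [0.001, -0.0385, -0.173, -1.571, 0.0876],
  [0.001, -0.0385, -0.173, -1.571, 0.0876],
], newtons=30)

```text
t: 33.05
eef_pos: [0.5438, -0.307, 0.1031]
ee_rot: [3.14, -0.005, 3.113]
force: [-0.4, 0.7, 1.1]
width: 0.0878
gripper_force: 0.0
```

step_arm([
  [0, 0, 0, 0, 0.05],
  [0, 0, 0, 0, 0.04],
  [0, 0, 0, 0, 0.02],
  [0, 0, 0, 0, 0.02],
  [0, 0, 0, 0, 0.02],
  [0, 0, 0, 0, 0.02],
  [0, 0, 0, 0, 0.02],
  [0, 0, 0, 0, 0.02],
])

```text
t: 33.85
eef_pos: [0.5464, -0.3102, 0.1075]
ee_rot: [-3.14, 0.003, 3.111]
force: [-0.8, -4.6, 3.1]
width: 0.0317
gripper_force: 30.0
```

step_arm([
  [0, 0, 0, 0, 0.08],
  [0, 0, 0, 0, 0.08],
  [0, 0, 0, 0, 0.08],
  [0, 0, 0, 0, 0.08],
  [0, 0, 0, 0, 0.08],
  [0, 0, 0, 0, 0.08],
  [0, 0, 0, 0, 0.02],
  [0, 0, 0, 0, 0.02],
  [0, 0, 0, 0, 0.02],
  [0, 0, 0, 0, 0.02],
  [0, 0, 0, 0, 0.02],
  [0, 0, 0, 0, 0.02],
  [0, 0, 0, 0, 0.02],
  [0, 0, 0, 0, 0.02],
])

```text
t: 35.25
eef_pos: [0.5453, -0.3101, 0.1055]
ee_rot: [-3.141, -0.001, 3.111]
force: [-0.2, -8.8, -4.3]
width: 0.0321
gripper_force: 30.0
```

Run:
```python
from h import *
snap('wrist','w14');a=snap('side','s14')['color'];p=cv2.imread('pics/s12.png')
d=cv2.absdiff(a,p).max(-1); print((d[110:200,280:350]>60).sum())
s=arm.get_state();print(s['eef_pos'],s['width'],s['gripper_force'])
```

```text
499
[ 0.54526826 -0.310102    0.1055058 ] 0.03177227824153387 29.998000860214233
```

step_arm([
  [0, 0, 0, 0, 0.08],
  [0, 0, 0, 0, 0.08],
  [0, 0, 0, 0, 0.08],
  [0, 0, 0, 0, 0.08],
  [0, 0, 0, 0, 0.08],
  [0, 0, 0, 0, 0.08],
  [0, 0, 0, 0, 0.02],
  [0, 0, 0, 0, 0.02],
  [0, 0, 0, 0, 0.02],
  [0, 0, 0, 0, 0.02],
  [0, 0, 0, 0, 0.02],
  [0, 0, 0, 0, 0.02],
  [0, 0, 0, 0, 0.02],
  [0, 0, 0, 0, 0.02],
])

```text
t: 36.75
eef_pos: [0.5458, -0.3101, 0.1062]
ee_rot: [-3.14, 0.001, 3.111]
force: [1.8, -6.7, -1.7]
width: 0.0317
gripper_force: 30.0
```

Run:
```python
from h import *
snap('wrist','w15');snap('side','s15')
# horizontal shift of the jaw along the clamp in the side view: project jaw points
def proj(f,p):
    d=load(f);R=cv2.Rodrigues(d['rvec'])[0];q=R@p+np.ravel(d['tvec']);F=210/np.tan(np.radians(d['vfov'])/2);return q[:2]/q[2]*F+[d['cx'],d['cy']]
for y in (-.23,-.2,-.165): print(y,[proj('s12',np.array([.5526+dx,y,.07])).round(1) for dx in(-.048,0,.048)])
```

```text
-0.23 [array([317.3, 149.5]), array([304.9, 145.5]), array([292.8, 141.5])]
-0.2 [array([313.7, 154.2]), array([301.2, 150.1]), array([288.9, 146.1])]
-0.165 [array([309.3, 159.9]), array([296.8, 155.7]), array([284.4, 151.6])]
```

step_arm([
  [0, 0, 0, 0, 0.08],
  [0, 0, 0, 0, 0.08],
  [0, 0, 0, 0, 0.08],
  [0, 0, 0, 0, 0.08],
  [0, 0, 0, 0, 0.08],
  [0, 0, 0, 0, 0.08],
  [0, 0, 0, 0, 0.02],
  [0, 0, 0, 0, 0.02],
  [0, 0, 0, 0, 0.02],
  [0, 0, 0, 0, 0.02],
  [0, 0, 0, 0, 0.02],
  [0, 0, 0, 0, 0.02],
  [0, 0, 0, 0, 0.02],
  [0, 0, 0, 0, 0.02],
])

```text
t: 38.25
eef_pos: [0.5455, -0.3101, 0.1059]
ee_rot: [-3.141, -0.0, 3.111]
force: [0.8, -7.1, -3.8]
width: 0.0316
gripper_force: 30.0
```

step_arm([
  [0, 0, 0, 0, 0.08],
  [0, 0, 0, 0, 0.08],
  [0, 0, 0, 0, 0.08],
  [0, 0, 0, 0, 0.08],
  [0, 0, 0, 0, 0.08],
  [0, 0, 0, 0, 0.08],
  [0, 0, 0, 0, 0.02],
  [0, 0, 0, 0, 0.02],
  [0, 0, 0, 0, 0.02],
  [0, 0, 0, 0, 0.02],
  [0, 0, 0, 0, 0.02],
  [0, 0, 0, 0, 0.02],
  [0, 0, 0, 0, 0.02],
  [0, 0, 0, 0, 0.02],
])

```text
t: 39.65
eef_pos: [0.5457, -0.3101, 0.1061]
ee_rot: [-3.141, 0.0, 3.111]
force: [0.4, -7.1, -2.2]
width: 0.0316
gripper_force: 30.0
```

step_arm([
  [0, 0, 0, 0, 0.08],
  [0, 0, 0, 0, 0.08],
  [0, 0, 0, 0, 0.08],
  [0, 0, 0, 0, 0.08],
  [0, 0, 0, 0, 0.08],
  [0, 0, 0, 0, 0.08],
  [0, 0, 0, 0, 0.02],
  [0, 0, 0, 0, 0.02],
  [0, 0, 0, 0, 0.02],
  [0, 0, 0, 0, 0.02],
  [0, 0, 0, 0, 0.02],
  [0, 0, 0, 0, 0.02],
  [0, 0, 0, 0, 0.02],
  [0, 0, 0, 0, 0.02],
])

```text
t: 41.05
eef_pos: [0.5456, -0.3104, 0.1059]
ee_rot: [-3.14, 0.0, 3.111]
force: [-2.0, -6.9, -0.6]
width: 0.0323
gripper_force: 30.3
```

step_arm([
  [0, 0, 0, 0, 0.08],
  [0, 0, 0, 0, 0.08],
  [0, 0, 0, 0, 0.08],
  [0, 0, 0, 0, 0.08],
  [0, 0, 0, 0, 0.08],
  [0, 0, 0, 0, 0.08],
  [0, 0, 0, 0, 0.02],
  [0, 0, 0, 0, 0.02],
  [0, 0, 0, 0, 0.02],
  [0, 0, 0, 0, 0.02],
  [0, 0, 0, 0, 0.02],
  [0, 0, 0, 0, 0.02],
  [0, 0, 0, 0, 0.02],
  [0, 0, 0, 0, 0.02],
])

```text
t: 42.45
eef_pos: [0.5455, -0.3104, 0.1061]
ee_rot: [-3.14, 0.0, 3.111]
force: [0.4, -10.5, -3.0]
width: 0.0327
gripper_force: 29.5
```

step_arm([
  [0, 0, 0, 0, 0.0876],
  [0, 0, 0, 0, 0.0876],
  [0, 0, 0, 0, 0.0876],
  [0, 0, 0, 0, 0.0876],
  [0, 0, 0, 0, 0.0876],
  [0, 0, 0, 0, 0.0876],
  [0, 0, 0, 0, 0.0876],
  [0, 0, 0, 0, 0.02],
  [0, 0, 0, 0, 0.02],
  [0, 0, 0, 0, 0.02],
  [0, 0, 0, 0, 0.02],
  [0, 0, 0, 0, 0.02],
  [0, 0, 0, 0, 0.02],
  [0, 0, 0, 0, 0.02],
  [0, 0, 0, 0, 0.02],
  [0, 0, 0, 0, 0.02],
  [0, 0, 0, 0, 0.02],
])

```text
t: 44.15
eef_pos: [0.5455, -0.3114, 0.1061]
ee_rot: [-3.14, 0.0, 3.11]
force: [1.2, 0.1, -1.6]
width: 0.0343
gripper_force: 30.1
```

step_arm([
  [0, 0, 0, 0, 0.0876],
  [0, 0, 0, 0, 0.0876],
  [0, 0, 0, 0, 0.0876],
  [0, 0, 0, 0, 0.0876],
  [0, 0, 0, 0, 0.0876],
  [0, 0, 0, 0, 0.0876],
  [0, 0, 0.04, 0, 0.0876],
  [0, 0, 0.08, 0, 0.0876],
  [0, 0, 0.12, 0, 0.0876],
  [0, 0.02, 0.16, 0, 0.0876],
  [-0.04, 0.06, 0.17, 0, 0.0876],
  [-0.08, 0.1, 0.17, 0, 0.0876],
  [-0.09, 0.14, 0.17, 0, 0.0876],
  [-0.09, 0.17, 0.17, 0, 0.0876],
  [-0.09, 0.17, 0.17, 0, 0.0876],
  [-0.09, 0.17, 0.17, 0, 0.0876],
])

```text
t: 45.75
eef_pos: [0.4556, -0.1381, 0.2764]
ee_rot: [3.141, 0.001, 3.114]
force: [0.1, -0.2, -0.0]
width: 0.0879
gripper_force: 0.0
```

Run:
```python
from h import *
c=snap('wrist','w16')['color']; snap('side','s16'); snap('top','t16')
s=arm.get_state();print(s['eef_pos'],s['force'])
x=c[20:260,60:500]; cv2.imwrite('pics/v16.png',cv2.resize(x,(800,436),interpolation=cv2.INTER_CUBIC))
```

```text
[ 0.45571419 -0.13963234  0.27570909] [ 0.09726383 -0.18809373 -0.39523608]
```

View pics/v16.png

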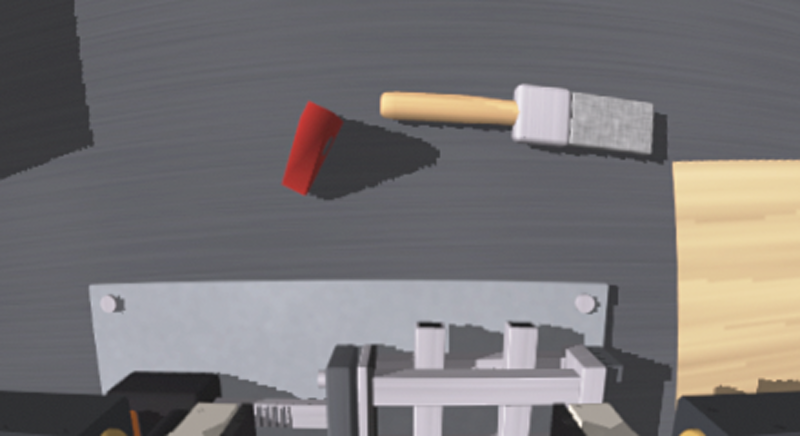

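The view shows the pad against the tube ends, display x 374, with the tubes home at the fixed jaw at x 580. The sprung gap, x 358-365, is nearly closed. I measure it against the free state using brightness profiles.

Run:
```python
from h import *
for f,ax in (('w12','v'),('w16','u')):
    g=cv2.cvtColor(cv2.imread(f'pics/{f}.png'),cv2.COLOR_BGR2GRAY)
    if ax=='v':
        for u in (250,275,300): print(f,u,[(v,round(float(w(f,u,v,.07,True)[1]),4),int(g[v,u])) for v in range(115,166,1)])
    else:
        for v in (213,218,235): print(f,v,[(u,round(float(w(f,u,v,.07,True)[1]),4),int(g[v,u])) for u in range(236,272)])
```

```text
w12 250 [(115, -0.2695, 94), (116, -0.2684, 93), (117, -0.2673, 94), (118, -0.2661, 94), (119, -0.265, 94), (120, -0.2639, 94), (121, -0.2627, 86), (122, -0.2616, 62), (123, -0.2605, 54), (124, -0.2593, 56), (125, -0.2582, 57), (126, -0.2571, 57), (127, -0.2559, 57), (128, -0.2548, 56), (129, -0.2537, 57), (130, -0.2525, 55), (131, -0.2514, 56), (132, -0.2503, 55), (133, -0.2491, 54), (134, -0.248, 55), (135, -0.2468, 53), (136, -0.2457, 53), (137, -0.2446, 64), (138, -0.2434, 75), (139, -0.2423, 63), (140, -0.2412, 79), (141, -0.24, 92), (142, -0.2389, 73), (143, -0.2377, 70), (144, -0.2366, 93), (145, -0.2355, 79), (146, -0.2343, 61), (147, -0.2332, 89), (148, -0.232, 96), (149, -0.2309, 90), (150, -0.2297, 93), (151, -0.2286, 101), (152, -0.2274, 99), (153, -0.2263, 99), (154, -0.2252, 97), (155, -0.224, 70), (156, -0.2229, 38), (157, -0.2217, 33), (158, -0.2206, 44), (159, -0.2194, 77), (160, -0.2183, 91), (161, -0.2171, 92), (162, -0.2159, 92), (163, -0.2148, 92), (164, -0.2136, 93), (165, -0.2125, 92)]
w12 275 [(115, -0.2683, 103), (116, -0.2672, 103), (117, -0.2661, 102), (118
[... 3525 characters left out ...]
238, -0.1917, 176), (239, -0.1905, 137), (240, -0.1893, 114), (241, -0.1881, 105), (242, -0.1869, 103), (243, -0.1856, 104), (244, -0.1844, 102), (245, -0.1832, 101), (246, -0.182, 100), (247, -0.1808, 100), (248, -0.1796, 98), (249, -0.1784, 96), (250, -0.1772, 97), (251, -0.1759, 94), (252, -0.1747, 72), (253, -0.1735, 55), (254, -0.1723, 51), (255, -0.1711, 55), (256, -0.1699, 106), (257, -0.1687, 206), (258, -0.1675, 204), (259, -0.1663, 197), (260, -0.1651, 193), (261, -0.1639, 165), (262, -0.1627, 75), (263, -0.1615, 52), (264, -0.1603, 75), (265, -0.1591, 138), (266, -0.1579, 189), (267, -0.1567, 193), (268, -0.1555, 191), (269, -0.1543, 191), (270, -0.1531, 191), (271, -0.1519, 191)]
```

The gap has gone from about 15 mm to about 5 mm, so the pad is pressed in roughly 10 mm. The jaw has come on about 70 mm.

```bash
python3 -c "
from station import arm
print(arm.job_done())"
```

```text
the job is handed in; nothing more can be done
None
```

I stacked all five tubes crosswise on the clamp bed, squeezed the trigger eight times until the pad was pressed in by about 10 mm, left the stack clamped, and handed the job in; no verdict came back.

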